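# Lower the trimming shoe one counted turn and lock it

### The job

On the green loaf-trimming stand, wind the red handwheel clockwise (seen from above) by its black crank grip to lower the steel shoe by exactly one full turn of its worn screw: the wheel first turns freely through an unknown slack, so feel for the point where the screw starts to resist and count the turn only from there. Be gentle, without bending the slender spindle sideways, then throw the yellow-tipped lock lever fully over to its other side and let go. Leave everything else where it is.

Things in the scene. Friction and masses are not known exactly. Their poses are not given: they have to be found in the camera images.
- stand: Green cast trimming stand, fixed. Plate 210 mm (x) by 370 mm (y), 20 mm thick, from y = -110 to +260 mm. Origin on the table straight below the spindle axis; x towards its rear, y along the plate to the lock lever, z up. A column at x = 67 to 102 mm (182 mm high) carries a head out over the spindle. A baking tin stands on the plate under the shoe, a small cutter ring beside it.
- hub (a point): Centre of the red handwheel, on the vertical spindle axis, 212 mm above the table. Rim centre-line radius 55 mm, bar 14 mm thick; nothing of rim, hub or spokes is higher than 222 mm. The slender spindle yields sideways 1 mm per 6 N and springs back; over 3.5 mm (about 20 N) counts as bent. It turns clockwise; in its slack under 1 N at the grip, once the screw bites a steady drag of 5 to 9 N.
- crank_grip (a point): Centre of the upright black crank grip on the wheel rim, 55 mm from the axis, 244 mm above the table: round, 22 mm across, 48 mm tall (220 to 268 mm above the table). It spins freely on its pin, so it can be held while the hand goes round without turning. Slack before the screw bites: anything from about 25 to 155 degrees. The wheel stays where it is left.
- shoe_face (a point): Centre of the underside of the steel shoe plate (100 mm by 150 mm), on the spindle axis under the head. At the start 112 mm above the table. It goes down 2 mm for each full clockwise turn of the screw, and does not move while the wheel turns in its slack.
- lock (a joint): Lock lever angle in rad: 0 leaning towards the stand's front (-x of the stand), 1.0 fully over towards its rear (+x). It starts at 0 to 0.12, needs about 1 N at its tip and stays where it is left.
- lock_tip (a point): Centre of the yellow ball (26 mm diameter) on the lock lever's end, about 104 mm above the table at the start. The lever is 70 mm long from its pivot, which lies at x = 0, y = +205 mm, z = 42 mm in the stand's frame and runs along the stand's y: the ball swings from x = -34 mm to x = +34 mm over a top 112 mm above the table.
- tin: Open dark baking tin 100 x 170 x 60 mm on the stand's plate under the shoe; leave alone. Origin at the centre of its underside.
- cutter: Steel cutter ring, 48 mm across, 30 mm high, on the stand's plate; leave alone. Origin at the centre of its underside.
- oil: Amber oil bottle, 60 mm across, 200 mm tall; leave alone. Origin at the centre of its underside.
- spray: Blue can, 54 mm across, 180 mm tall; leave alone. Origin at the centre of its underside.
- bowl: Steel bowl, 150 mm across, 70 mm high; leave alone. Origin at the centre of its underside.
- mug: White mug, 80 mm across, 90 mm tall; leave alone. Origin at the centre of its underside.
- brush: Pastry brush lying on the table; leave alone. Origin at the centre of its underside.
- tape: Clear roll, 90 mm across, 40 mm high; leave alone. Origin at the centre of its underside.

How it is judged:
On the way:
1. the shoe has been lowered by one turn of the screw (to about 20 degrees) and the lock lever is still open (z of shoe_face in the frame of stand between 0.10989 and 0.11011 m and value of joint lock below 0.5 rad), for 0.3 s.
At the end, for the whole second after the job is handed in: The shoe is 2.0 mm (one turn of the screw, to within 0.11 mm or 20 degrees) below where it started, the lock lever is over to at least 0.88 rad, and the spindle stands straight again (hub within 1.5 mm) (z of shoe_face in the frame of stand between 0.10989 and 0.11011 m and value of joint lock above 0.88 rad and distance of hub from where it was at the start of the episode below 0.0015 m); the robot touches nothing.
It fails at once if the spindle is bent: hub pushed more than 3.5 mm (about 20 N) out of place (distance of hub from where it was at the start of the episode above 0.0035 m).
It fails at once if a bystander is disturbed (moved more than 30 mm) (distance of any of tin, cutter, oil, spray, bowl, mug, brush, tape from where it was at the start of the episode above 0.03 m).
It also fails if it takes over 72 s, if anything falls off the work surface, if the arm or the gripper's body presses on something with over 40 N, if the wrist force passes 120 N, or if a joint passes its speed limit or range.

### The arm

A 7-joint arm with a two-finger parallel gripper is mounted at the origin on the work surface. World frame = base frame: x ahead of the robot, y to its left, z up, the work surface at z = 0. Lengths are in m, angles in rad, forces in N, time in s.
With the tool pointing down it reaches from about 0.425 to 0.925 m from the base axis. Payload 6.8 kg.
Tool frame: the origin (TCP) lies on the front face of the gripper's body, between the roots of the fingers; the fingertips stand 73 mm ahead of it and the grasp point (between the pads) lies 54 mm ahead of it; z points along the fingers, y is the line along which they close (so a half turn about z gives the same grasp; the last joint's range is limited). The gripper opens to 85 mm and grips with 20 to 120 N. Pads are 22 mm wide; open, the fingers measure 114 mm over their backs; the gripper's body (76 mm by 85 mm) begins 54 mm behind the grasp point. The pads swing forward as they close: fully open they stand 13 mm farther back than shut.
Start: joints at [-1.253, 0.477, 0.022, 1.555, -0.011, 1.109, -0.083], TCP at [0.279, 0.615, 0.304] pointing down, gripper open.
Joint ranges: [-2.96, 2.96], [-0.34, 2.1], [-1.41, 1.46], [0.24, 2.44], [-1.37, 4.51], [0.17, 1.92], [-2.96, 2.96]. Speed limits (rad/s): [2.39, 2.39, 3.14, 3.14, 3.14, 3.14, 3.14].

### API

Orientations are given as a unit quaternion [w, x, y, z].
In Python, from station import bot, optics gives the robot as it stands.
- The arm moves only by the tool drive_tool, never from a script. Its argument "deltas" is a list of rows, each an object with "gripper": the closure in counts, from 0 (fully open) to 255 (shut); "offset": the shift along the tool's x, y, z in units of 1000 mm (1.0 is 1000 mm), a list of three; "angular": the turn, a rotation vector about the tool's x, y, z in units of 45 degrees (1.0 is 45 degrees), a list of three. In form: [{"gripper": gripper, "offset": [dx, dy, dz], "angular": [rx, ry, rz]}, ...]. A call has 1 to 5 rows; each row is the pose to reach, as a shift and turn from the pose commanded when the call began, along the tool's axes at that moment; what a row does not reach only later rows make up. A row lasts 1/10 s, in which the tool goes at most 50 mm and 8.59 degrees, less where a joint would pass 70% of its speed; a pose out of reach is approached as far as the arm can. A call with a number of a shift or a turn outside -1 to 1 is refused whole. A call with a gripper value outside its range is refused whole. The fingers move at their own pace and stop on an object; "grip_force" is the grip in N (left out, the last holds). Time passes only in rows, so rows that repeat a pose let the fingers close. It gives the time, the measured TCP pose, the force, the opening and the grip force at its end, in the units of the state.
- bot.get_obs(): the state, without advancing time (a new reading comes with each control period).
- optics.read_camera(name): name is "scene" or "top" or "wrist"; returns the picture (384x512x3 uint8, blue, green, red); there is no depth.
- optics.camera_model(name): a dict with "fx", "fy", "cx", "cy" (pixels), "cam_to_world" (4x4, takes a point from camera to world coordinates). Camera axes: x right, y up, looking along -z (the intrinsics and any distortion apply to the point x, -y, -z); pixel columns grow to the right and rows downward; lengths in m; the calibration is good to about 2 mm. A picture is of the moment at which its call begins: read the wrist's pose just before it. camera_model takes no time and is no camera call; for the wrist camera it gives the pose at the moment of the call.
- bot.hand_in(): hands the job in; it is judged then, once.
The state is a dict: "t": time; "q": joint angles; "joint_vel": joint speeds; "joint_torque": joint torques, N m; "eef_pos": TCP position; "tool_rot": TCP orientation; "contact_force": force on the tool from outside, world axes, zero at the start; "torque": the same for the moment, N m; "gripper_width": opening from 0.0 (shut) to 1.0 (fully open); "grasp_force": force on a finger pad.
Only numpy, scipy, OpenCV 4.12 (cv2) and the standard library are available. Lean on these libraries where they do the work, as an engineer would, in place of code of your own. Each camera call takes 0.05 s, during which the arm holds its last target. There are 200 camera calls.

## Working session

There is one attempt and no reset: what is moved stays moved. The work goes in short steps, Python scripts to look and compute and a tool call to move; the robot and the scene stay as the last step left them, time stands still between calls to the robot, and variables do not carry over. Pictures are saved under pics/ and viewed, at most 10 in all, crops included, and the job is handed in when it is done.

Besides the shell and the picture viewer there is one more tool, called after "Call:" as name(argument=value, ...) on one line, values as JSON. drive_tool: Moves the arm, as the interface text tells. Its arguments: {"type":"object","properties":{"deltas":{"type":"array"},"grip_force":{"type":"number"}},"required":["deltas"]}

```bash
mkdir -p pics
python3 - <<'E'
from station import bot,optics
import cv2,numpy as np
o=bot.get_obs();print(o)
a=[]
for n in("scene","top"):
    im=np.array(optics.read_camera(n));cv2.imwrite(f"pics/{n}0.png",im);m=optics.camera_model(n);print(n,m)
E
```

```text
{'t': 0.0, 'q': array([-1.25312072,  0.47778404,  0.02232618,  1.55647283, -0.01147292,
        1.10930578, -0.08311892]), 'joint_vel': array([ 2.24627866e-03, -5.76505370e-04,  1.03320068e-03, -1.19508561e-03,
       -6.94008148e-04,  4.41370060e-04,  7.44305906e-05]), 'joint_torque': array([-6.89498465e-04, -5.96439064e+01,  1.60793770e+00, -2.81217849e+01,
        1.26132058e-02,  9.13088996e-03,  7.93589425e-05]), 'eef_pos': array([0.27860253, 0.61430354, 0.30292709]), 'tool_rot': array([-1.18213312e-04,  2.11270306e-01,  9.77427240e-01, -9.13336201e-04]), 'contact_force': array([0.50319667, 0.30282311, 1.00519272]), 'torque': array([ 0.02971744,  0.02223615, -0.04241993]), 'grasp_force': 0.0, 'gripper_width': 0.9998681774252263}
scene {'fx': 358.1143444894373, 'fy': 358.1143444894373, 'cx': 257.155166943655, 'cy': 192.58937297675604, 'cam_to_world': array([[ 0.2993328 , -0.57301969,  0.76292091,  1.48185099],
       [ 0.95414401,  0.17723824, -0.24123811, -0.25831273],
       [ 0.00301543,  0.80014689,  0.59979652,  0.88712272],
       [ 0.        ,  0.        ,  0.        ,  1.        ]])}
top {'fx': 454.7696266787098, 'fy': 454.7696266787098, 'cx': 252.96546305179103, 'cy': 188.6417602695927, 'cam_to_world': array([[ 0.00876978,  0.98228609, -0.18718208,  0.24861296],
       [-0.99968992,  0.01297521,  0.02125365,  0.04911122],
       [ 0.02330589,  0.18693764,  0.98209529,  1.88668619],
       [ 0.        ,  0.        ,  0.        ,  1.        ]])}
```

View pics/scene0.png

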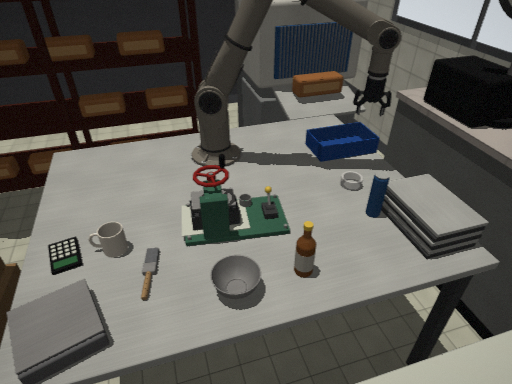

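View pics/top0.png

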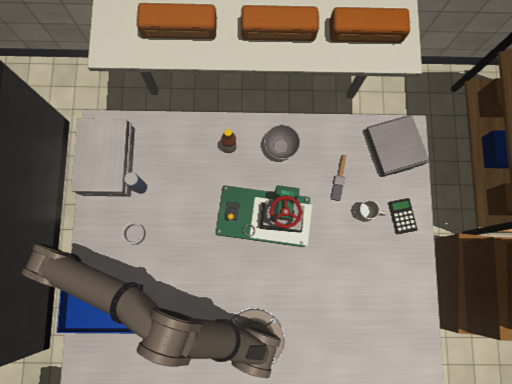

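The scene view shows the red wheel at about (211,176) with the black grip near (222,160) and the yellow ball near (268,189). In the top view the wheel is at (286,212) and the ball at (231,216).

```bash
cat > h.py <<'E'
import cv2,numpy as np
from station import bot,optics
def ray(m,u,v):
    T=m["cam_to_world"];d=T[:3,:3]@np.array([(u-m["cx"])/m["fx"],-(v-m["cy"])/m["fy"],-1]);return T[:3,3],d/np.linalg.norm(d)
def onz(m,u,v,z):
    p,d=ray(m,u,v);return p+d*(z-p[2])/d[2]
def cross(m1,uv1,m2,uv2):
    p,d=ray(m1,*uv1);q,e=ray(m2,*uv2)
    s=np.linalg.lstsq(np.c_[d,-e],q-p,rcond=None)[0];a=p+s[0]*d;b=q+s[1]*e;return (a+b)/2,np.linalg.norm(a-b)
def proj(m,P):
    T=m["cam_to_world"];c=T[:3,:3].T@(np.asarray(P)-T[:3,3]);return m["cx"]+m["fx"]*c[0]/-c[2],m["cy"]-m["fy"]*c[1]/-c[2]
def hsv(im): return cv2.cvtColor(im,cv2.COLOR_BGR2HSV)
def red(im): h=hsv(im);return ((((h[...,0]<8)|(h[...,0]>172))&(h[...,1]>140)&(h[...,2]>60))*255).astype(np.uint8)
def yellow(im): return cv2.inRange(hsv(im),(20,150,120),(34,255,255))
def green(im): return cv2.inRange(hsv(im),(65,90,30),(95,255,160))
def blobs(k):
    n,l,s,c=cv2.connectedComponentsWithStats(k);return [(s[i],c[i]) for i in range(1,n) if s[i][4]>8]
E
python3 - <<'E'
from h import *
big=[]
for n,(x,y,w,h) in {"scene":(170,145,125,100),"top":(205,170,125,100)}.items():
    im=cv2.imread(f"pics/{n}0.png");m=optics.camera_model(n)
    big.append(cv2.resize(im[y:y+h,x:x+w],None,fx=3.2,fy=3.2,interpolation=cv2.INTER_CUBIC))
    for nm,f in(("red",red),("yel",yellow)):
        for s,c in blobs(f(im)):
            if x<c[0]<x+w and y<c[1]<y+h: print(n,nm,s,c,onz(m,*c,.212 if nm=="red" else .104))
            
    if n=="top":
        g=green(im);
        cn=max(cv2.findContours(g,0,2)[0],key=cv2.contourArea);print(cv2.minAreaRect(cn),[onz(m,*p,.02) for p in cv2.boxPoints(cv2.minAreaRect(cn))])
cv2.imwrite("pics/crop.png",np.hstack(big))
E
```

```text
scene red [193 165  35  22 348] [209.82471264 175.62356322] [ 0.48573878 -0.10999421  0.212     ]
scene yel [265 187   6   4  19] [267.63157895 188.52631579] [0.4732766  0.10122371 0.104     ]
top red [270 196  32  32 357] [285.83193277 210.38655462] [ 0.48702826 -0.11021088  0.212     ]
top yel [228 213   6   7  31] [230.32258065 215.90322581] [0.47781954 0.09884351 0.104     ]
((240.8865203857422, 212.7189178466797), (43.1496467590332, 49.492122650146484), 8.972625732421875) [array([0.41419145, 0.15959774, 0.02      ]), array([0.61863587, 0.13230225, 0.02      ]), array([ 0.59236501, -0.04609248,  0.02      ]), array([ 0.38857583, -0.01516896,  0.02      ])]
```

View pics/crop.png

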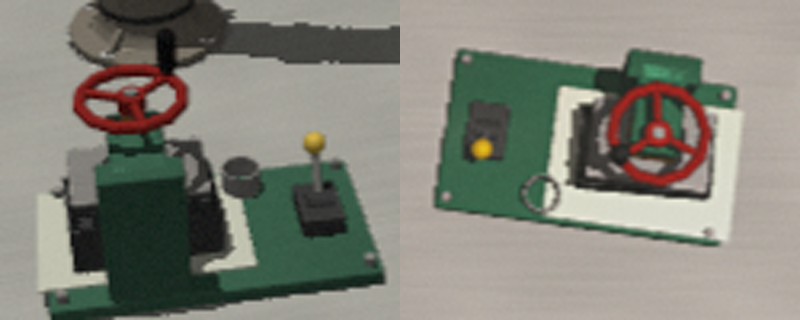

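Run:
```python
from h import *
S=optics.camera_model("scene");T=optics.camera_model("top")
print("hub",onz(T,285.5,211.5,.214),onz(S,210,175.5,.212),cross(T,(285.5,211.5),S,(210,175.5)))
ims={n:cv2.imread(f"pics/{n}0.png") for n in("scene","top")}
# grip: dark pixels
d=cv2.inRange(hsv(ims["scene"])[...,2],0,50);r=d.copy();r[:]=0;r[150:170,214:232]=d[150:170,214:232]
print([(s,c) for s,c in blobs(r)])
print("grip",onz(T,273.75,217.5,.26),onz(S,221.6,161,.244),cross(T,(273.5,217.5),S,(221.6,161)))
print("tip",cross(T,(230.3,215.9),S,(267.6,188.5)))
```

```text
hub [ 0.48255434 -0.10876493  0.214     ] [ 0.48518534 -0.10928647  0.212     ] (array([ 0.48304623, -0.10902867,  0.21056302]), np.float64(0.0001231042600976662))
[(array([214, 150,  18,  18, 132], dtype=int32), array([221.62121212, 157.10606061]))]
grip [ 0.45381405 -0.06191236  0.26      ] [ 0.45775816 -0.06138451  0.244     ] (array([ 0.45605885, -0.06161917,  0.24302817]), np.float64(0.0011038386921105058))
tip (array([0.47749571, 0.09919528, 0.10748428]), np.float64(0.0007527143586726416))
```

Call:
drive_tool(deltas=[{"gripper": 0,"offset": [-0.037,-0.027,-0.014],"angular": [0,0,0.156]},{"gripper": 0,"offset": [-0.073,-0.055,-0.028],"angular": [0,0,0.312]},{"gripper": 0,"offset": [-0.11,-0.082,-0.042],"angular": [0,0,0.468]},{"gripper": 0,"offset": [-0.146,-0.11,-0.056],"angular": [0,0,0.624]},{"gripper": 0,"offset": [-0.183,-0.137,-0.07],"angular": [0,0,0.78]}], grip_force=20)

```text
t: 0.6
eef_pos: [0.3893, 0.4124, 0.3741]
tool_rot: [-0.0, 0.498, 0.867, -0.0]
contact_force: [1.0, 0.3, 0.5]
gripper_width: 1.003
grasp_force: 0.0
```

```bash
cat >> h.py <<'E'
from scipy.spatial.transform import Rotation as R
def rot(o): q=o["tool_rot"];return R.from_quat([q[1],q[2],q[3],q[0]])
def goto(P,yaw=None):
    o=bot.get_obs();r=rot(o);d=r.inv().apply(np.asarray(P)-o["eef_pos"]);print("pos",o["eef_pos"].round(4),"t",round(o["t"],2),"q7",o["q"][[0,3,5,6]].round(2))
    print("offset",d.round(4),"F",o["contact_force"].round(2))
    if yaw is not None: # world angle of tool y axis, tool down
        c,s=np.cos(yaw),np.sin(yaw);Y=np.array([c,s,0]);Z=np.array([0,0,-1.]);X=np.cross(Y,Z)
        print("angular",((r.inv()*R.from_matrix(np.c_[X,Y,Z])).as_rotvec()/np.radians(45)).round(4))
E
python3 -c "
from h import *
goto([.46,.2,.4],np.radians(30.6));goto([.46,-.09,.42])"
```

```text
pos [0.3893 0.4124 0.3741] t 0.6 q7 [-1.1   1.74  1.17 -0.35]
offset [-0.2191 -0.0458 -0.0258] F [1.01 0.32 0.46]
angular [-0.0008  0.0001 -0.0085]
pos [0.3893 0.4124 0.3741] t 0.6 q7 [-1.1   1.74  1.17 -0.35]
offset [-0.4697 -0.1918 -0.0457] F [1.01 0.32 0.46]
```

Call:
drive_tool(deltas=[{"gripper": 0,"offset": [-0.046,-0.01,-0.005],"angular": [0,0,0]},{"gripper": 0,"offset": [-0.092,-0.02,-0.01],"angular": [0,0,0]},{"gripper": 0,"offset": [-0.138,-0.03,-0.015],"angular": [0,0,0]},{"gripper": 0,"offset": [-0.184,-0.04,-0.02],"angular": [0,0,0]},{"gripper": 0,"offset": [-0.22,-0.048,-0.026],"angular": [0,0,0]}])

```text
t: 1.1
eef_pos: [0.4596, 0.1972, 0.3999]
tool_rot: [-0.0, 0.497, 0.868, -0.0]
contact_force: [1.8, 0.3, -0.0]
gripper_width: 1.002
grasp_force: 0.0
```

Call:
drive_tool(deltas=[{"gripper": 0,"offset": [-0.046,-0.022,-0.004],"angular": [0,0,0]},{"gripper": 0,"offset": [-0.09,-0.045,-0.008],"angular": [0,0,0]},{"gripper": 0,"offset": [-0.134,-0.068,-0.012],"angular": [0,0,0]},{"gripper": 0,"offset": [-0.178,-0.09,-0.016],"angular": [0,0,0]},{"gripper": 0,"offset": [-0.222,-0.112,-0.02],"angular": [0,0,0]}])

```text
t: 1.6
eef_pos: [0.4748, -0.0498, 0.42]
tool_rot: [-0.0, 0.496, 0.868, 0.0]
contact_force: [1.0, -0.4, 0.2]
gripper_width: 1.004
grasp_force: 0.0
```

```bash
python3 -c "
from h import *
goto([.456,-.0617,.42],np.radians(30.6))
m=optics.camera_model('wrist');im=np.array(optics.read_camera('wrist'));cv2.imwrite('pics/w1.png',im);np.save('w1.npy',m['cam_to_world'])
print(m['cam_to_world'].round(3),m['fx'],proj(m,[.4835,-.109,.214]),proj(m,[.456,-.0617,.268]))
bl=blobs(red(im));print(bl)
c=max(cv2.findContours(red(im),0,2)[0],key=cv2.contourArea);print(cv2.fitEllipse(cv2.convexHull(c)))
"
```

```text
pos [ 0.4748 -0.0498  0.42  ] t 1.6 q7 [-0.58  1.88  1.24  0.53]
offset [-0.0007 -0.0222 -0.    ] F [ 1.05 -0.38  0.17]
angular [ 0.0003 -0.0006 -0.0021]
[[ 0.862 -0.486 -0.146  0.438]
 [ 0.508  0.825  0.249  0.012]
 [-0.001 -0.289  0.957  0.489]
 [ 0.     0.     0.     1.   ]] 337.58385957122846 (np.float64(230.3831457247404), np.float64(242.26177538354972)) (np.float64(223.6622768588509), np.float64(202.75709306009534))
[(array([ 164,  182,  136,  121, 5397], dtype=int32), array([235.23994812, 244.85251065]))]
((231.2715606689453, 240.29469299316406), (122.07109069824219, 134.42674255371094), 92.5998764038086)
```

View pics/w1.png

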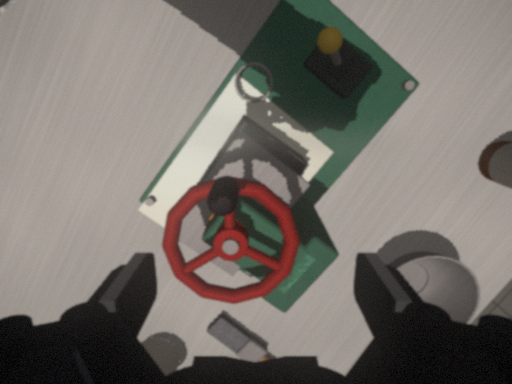

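The wrist view shows the hub at about (230,244), the rim ellipse round it, the grip's top near (225,190), and the yellow ball at (330,40).

Run:
```python
from h import *
m=optics.camera_model('wrist');m['cam_to_world']=np.load('w1.npy');im=cv2.imread('pics/w1.png')
h=hsv(im)
d=cv2.inRange(im.max(2),0,62);k=d*0;k[172:222,200:246]=d[172:222,200:246];k=cv2.morphologyEx(k,cv2.MORPH_OPEN,np.ones((5,5)))
print([(s,c.round(1)) for s,c in blobs(k)])
for r in range(174,220,4): print(r,''.join('#' if x else '.' for x in k[r,200:246]))
for n,u,v,z in(("ell",231.3,240.3,.216),("hub",230.5,244.5,.22),("gtop",225,190,.268),("gbot",222.5,206,.222)): print(n,onz(m,u,v,z).round(4))
y=blobs(yellow(im));print(y,[onz(m,*c,.104).round(4) for s,c in y if s[4]>100])
for P in ([.456,-.0617,.268],[.456,-.0617,.22],[.4835,-.109,.216]): print(np.round(proj(m,P),1))
```

```text
[(array([ 208,  178,   38,   44, 1094], dtype=int32), array([225.8, 198.6]))]
174 ..............................................
178 .....................############.............
182 ...............######################.........
186 .............##########################.......
190 ............###########################.......
194 ..........############################........
198 ........###################################...
202 ........################################......
206 ........################################......
210 ..........###############################.....
214 ...............##########..........###########
218 ....................................##########
ell [ 0.4829 -0.1061  0.216 ]
hub [ 0.4836 -0.1082  0.22  ]
gtop [ 0.4524 -0.0532  0.268 ]
gbot [ 0.4603 -0.08    0.222 ]
[] []
[223.7 202.8]
[228.9 184.6]
[230.2 243.2]
```

Run:
```python
import cv2
im=cv2.imread('pics/w1.png')[165:275,155:305];cv2.imwrite('pics/w1c.png',cv2.resize(im,None,fx=4,fy=4,interpolation=cv2.INTER_CUBIC))
```

```text
(no output)
```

View pics/w1c.png

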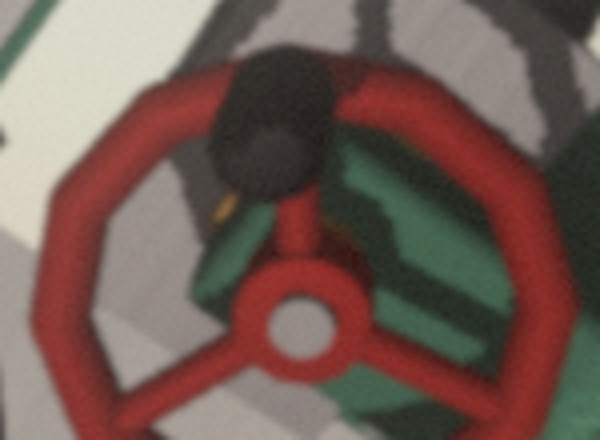

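Run:
```python
from h import *
m=optics.camera_model('wrist');m['cam_to_world']=np.load('w1.npy')
h=onz(m,230.5,246.7,.220);print(h,onz(m,230.5,246.7,.216))
for u,v,z in((221,203.7,.268),(226.2,187.5,.222)):
    g=onz(m,u,v,z);e=g-h;print(g,np.hypot(*e[:2]),np.degrees(np.arctan2(e[1],e[0])))
g=[.455,-.0624]
goto([*g,.335],np.radians(30.6));goto([*g,.300])
```

```text
[ 0.484661   -0.10999765  0.22      ] [ 0.48535771 -0.11181086  0.216     ]
[ 0.45475004 -0.06323118  0.268     ] 0.05551367278595998 122.6022229414852
[ 0.45519307 -0.06443207  0.222     ] 0.054263994476832195 122.8913491806592
pos [ 0.4746 -0.0588  0.4211] t 1.65 q7 [-0.57  1.88  1.24  0.54]
offset [ 0.007  -0.0189  0.086 ] F [ 0.96 -7.09  0.54]
angular [ 0.0005  0.0043 -0.0156]
pos [ 0.4746 -0.0588  0.4211] t 1.65 q7 [-0.57  1.88  1.24  0.54]
offset [ 0.0071 -0.0189  0.121 ] F [ 0.96 -7.09  0.54]
```

Call:
drive_tool(deltas=[{"gripper": 0,"offset": [0,0,0],"angular": [0,0,0]},{"gripper": 0,"offset": [0,0,0],"angular": [0,0,0]},{"gripper": 0,"offset": [0,0,0],"angular": [0,0,0]}])

```text
t: 1.95
eef_pos: [0.4753, -0.046, 0.4195]
tool_rot: [-0.0, 0.495, 0.869, -0.0]
contact_force: [-0.3, 0.1, 0.3]
gripper_width: 1.0
grasp_force: 0.0
```

Run:
```python
from h import *
goto([.455,-.0635,.34],np.radians(32.5));goto([.455,-.0635,.300])
m=optics.camera_model('wrist');im=np.array(optics.read_camera('wrist'));np.save('w2.npy',m['cam_to_world'])
u,v=np.array(proj(m,[.4847,-.110,.22])).astype(int)
c=im[v-70:v+55,u-75:u+75];cv2.imwrite('pics/w2c.png',cv2.resize(c,None,fx=4,fy=4,interpolation=cv2.INTER_CUBIC));print(u-75,v-70)
for P in ([.4847,-.110,.22],[.455,-.0635,.268],[.455,-.0635,.222]): print((np.array(proj(m,P))-[u-75,v-70])*4)
```

```text
pos [ 0.4753 -0.046   0.4195] t 1.95 q7 [-0.58  1.88  1.24  0.53]
offset [-0.0047 -0.0263  0.0795] F [-0.27  0.08  0.27]
angular [-0.0008 -0.0007 -0.041 ]
pos [ 0.4753 -0.046   0.4195] t 1.95 q7 [-0.58  1.88  1.24  0.53]
offset [-0.0048 -0.0263  0.1195] F [-0.27  0.08  0.27]
152 180
[303.60507917 280.079484  ]
[263.81760429 113.67051119]
[287.68516257  40.10969801]
```

View pics/w2c.png

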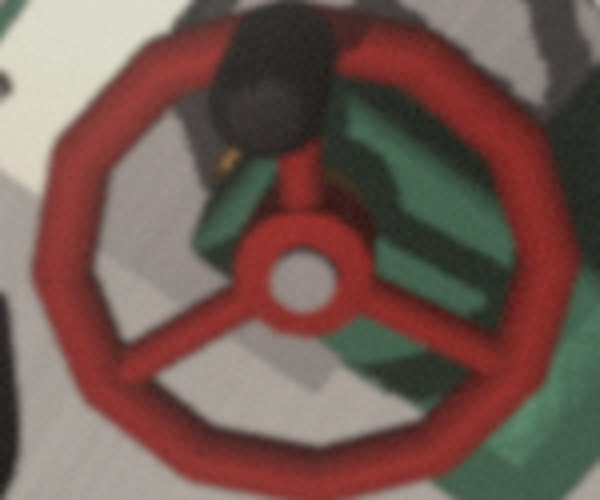

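The hub shows at crop (303,280) and the grip's top at about (263,110), which agrees with the predicted positions. I'll descend now.

Call:
drive_tool(deltas=[{"gripper": 0,"offset": [-0.002,-0.013,0.03],"angular": [0,0,-0.041]},{"gripper": 0,"offset": [-0.005,-0.026,0.05],"angular": [0,0,-0.041]},{"gripper": 0,"offset": [-0.005,-0.026,0.06],"angular": [0,0,-0.041]},{"gripper": 0,"offset": [-0.005,-0.026,0.06],"angular": [0,0,-0.041]},{"gripper": 0,"offset": [-0.005,-0.026,0.06],"angular": [0,0,-0.041]}])

```text
t: 2.5
eef_pos: [0.4564, -0.0642, 0.3606]
tool_rot: [0.0, 0.482, 0.876, 0.0]
contact_force: [-0.1, 0.7, 1.1]
gripper_width: 0.995
grasp_force: 0.0
```

Run:
```python
from h import *
goto([.455,-.0635,.300],np.radians(32.5))
```

```text
pos [ 0.4564 -0.0642  0.3606] t 2.5 q7 [-0.56  2.    1.1   0.61]
offset [ 0.0014 -0.0009  0.0606] F [-0.1   0.68  1.07]
angular [ 0.001   0.0007 -0.0016]
```

Call:
drive_tool(deltas=[{"gripper": 0,"offset": [0.001,-0.001,0.025],"angular": [0,0,0]},{"gripper": 0,"offset": [0.001,-0.001,0.05],"angular": [0,0,0]},{"gripper": 0,"offset": [0.001,-0.001,0.06],"angular": [0,0,0]},{"gripper": 0,"offset": [0.001,-0.001,0.06],"angular": [0,0,0]},{"gripper": 0,"offset": [0.001,-0.001,0.06],"angular": [0,0,0]}])

```text
t: 3.0
eef_pos: [0.455, -0.0648, 0.3009]
tool_rot: [0.001, 0.482, 0.876, 0.0]
contact_force: [-0.0, 0.7, 0.5]
gripper_width: 1.001
grasp_force: 0.0
```

Call:
drive_tool(deltas=[{"gripper": 130,"offset": [0,0,0],"angular": [0,0,0]},{"gripper": 150,"offset": [0,0,0],"angular": [0,0,0]},{"gripper": 165,"offset": [0,0,0],"angular": [0,0,0]},{"gripper": 165,"offset": [0,0,0],"angular": [0,0,0]},{"gripper": 165,"offset": [0,0,0],"angular": [0,0,0]}], grip_force=20)

```text
t: 3.5
eef_pos: [0.4541, -0.0649, 0.3]
tool_rot: [0.0, 0.482, 0.876, 0.0]
contact_force: [0.3, 0.1, -0.8]
gripper_width: 0.35
grasp_force: 0.0
```

Run:
```python
from h import *
goto([.455,-.0635,.300],np.radians(32.5));print(bot.get_obs()["gripper_width"]*85)
```

```text
pos [ 0.4541 -0.0649  0.3   ] t 3.5 q7 [-0.53  2.09  0.96  0.67]
offset [0.0007 0.0015 0.    ] F [ 0.26  0.11 -0.75]
angular [ 0.0003 -0.     -0.0034]
29.752301422996425
```

Call:
drive_tool(deltas=[{"gripper": 190,"offset": [0,0,0],"angular": [0,0,0]},{"gripper": 200,"offset": [0,0,0],"angular": [0,0,0]},{"gripper": 205,"offset": [0,0,0],"angular": [0,0,0]},{"gripper": 205,"offset": [0,0,0],"angular": [0,0,0]}], grip_force=20)

```text
t: 3.9
eef_pos: [0.4542, -0.0649, 0.3001]
tool_rot: [0.0, 0.482, 0.876, 0.0]
contact_force: [-0.6, -0.2, 2.7]
gripper_width: 0.25
grasp_force: 19.6
```

Run:
```python
from h import *
goto([.455,-.0635,.300],np.radians(32.5));print(bot.get_obs())
```

```text
pos [ 0.4542 -0.0649  0.3001] t 3.9 q7 [-0.53  2.09  0.96  0.67]
offset [0.0008 0.0014 0.0001] F [-0.56 -0.19  2.74]
angular [ 0.0004  0.0001 -0.0034]
{'t': 3.9, 'q': array([-0.53408915,  0.12161429,  0.59444431,  2.08629294, -0.08338122,
        0.9557459 ,  0.66963401]), 'joint_vel': array([-0.00253332,  0.00203567,  0.00088752, -0.00077073, -0.00203705,
       -0.00041444, -0.0021389 ]), 'joint_torque': array([ 1.13765267e-02, -2.64877421e+01,  2.07857497e+00, -2.47743434e+01,
        2.46710231e-02, -9.81131871e-02,  2.86539507e-03]), 'eef_pos': array([ 0.45424255, -0.06486945,  0.30005094]), 'tool_rot': array([1.11618366e-04, 4.82165012e-01, 8.76080407e-01, 9.79138919e-05]), 'contact_force': array([-0.55797248, -0.19014753,  2.73990103]), 'torque': array([ 0.03005579,  0.04253221, -0.01716416]), 'grasp_force': 19.560943306423724, 'gripper_width': 0.25001461766930133}
```

Call:
drive_tool(deltas=[{"gripper": 205,"offset": [-0.0002,0.0048,0],"angular": [0,0,0]},{"gripper": 205,"offset": [-0.0008,0.0096,0],"angular": [0,0,0]},{"gripper": 205,"offset": [-0.0008,0.0096,0],"angular": [0,0,0]},{"gripper": 205,"offset": [-0.0008,0.0096,0],"angular": [0,0,0]}])

```text
t: 4.3
eef_pos: [0.4631, -0.0601, 0.3]
tool_rot: [0.0, 0.482, 0.876, 0.0]
contact_force: [0.4, 1.1, 4.6]
gripper_width: 0.25
grasp_force: 19.9
```

```bash
cat >> h.py <<'E'
def state():
    o=bot.get_obs();r=rot(o);print("t",round(o["t"],2),"tool F",r.inv().apply(o["contact_force"]).round(2),"pos in tool axes from p0 (mm)",(1e3*r.inv().apply(o["eef_pos"]-[.4542,-.0649,.3001])).round(2),"q",o["q"].round(2))
def table(t0,t1,step,n,c=(0,0)):
    for a in np.arange(t0,t1-1e-6,step*n):
        f=lambda t:55*np.array([np.cos(np.radians(t)),np.sin(np.radians(t))])
        print(a,[tuple((f(a+step*(i+1))-f(a)).round(1)) for i in range(n)])
E
python3 -c "
from h import *
state();table(10,160,5,3)"
```

```text
t 4.3 tool F [ 0.65  0.94 -4.6 ] pos in tool axes from p0 (mm) [-0.73 10.09  0.09] q [-0.54  0.14  0.59  2.07 -0.09  0.96  0.67]
10.0 [(np.float64(-1.0), np.float64(4.7)), (np.float64(-2.5), np.float64(9.3)), (np.float64(-4.3), np.float64(13.7))]
25.0 [(np.float64(-2.2), np.float64(4.3)), (np.float64(-4.8), np.float64(8.3)), (np.float64(-7.7), np.float64(12.1))]
40.0 [(np.float64(-3.2), np.float64(3.5)), (np.float64(-6.8), np.float64(6.8)), (np.float64(-10.6), np.float64(9.7))]
55.0 [(np.float64(-4.0), np.float64(2.6)), (np.float64(-8.3), np.float64(4.8)), (np.float64(-12.7), np.float64(6.6))]
70.0 [(np.float64(-4.6), np.float64(1.4)), (np.float64(-9.3), np.float64(2.5)), (np.float64(-14.0), np.float64(3.1))]
85.0 [(np.float64(-4.8), np.float64(0.2)), (np.float64(-9.6), np.float64(0.0)), (np.float64(-14.3), np.float64(-0.6))]
100.0 [(np.float64(-4.7), np.float64(-1.0)), (np.float64(-9.3), np.float64(-2.5)), (np.float64(-13.7), np.float64(-4.3))]
115.0 [(np.float64(-4.3), np.float64(-2.2)), (np.float64(-8.3), np.float64(-4.8)), (np.float64(-12.1), np.float64(-7.7))]
130.0 [(np.float64(-3.5), np.float64(-3.2)), (np.float64(-6.8), np.float64(-6.8)), (np.float64(-9.7), np.float64(-10.6))]
145.0 [(np.float64(-2.6), np.float64(-4.0)), (np.float64(-4.8), np.float64(-8.3)), (np.float64(-6.6), np.float64(-12.7))]
```

Call:
drive_tool(deltas=[{"gripper": 205,"offset": [-0.001,0.0047,0],"angular": [0,0,0]},{"gripper": 205,"offset": [-0.0025,0.0093,0],"angular": [0,0,0]},{"gripper": 205,"offset": [-0.0043,0.0137,0],"angular": [0,0,0]},{"gripper": 205,"offset": [-0.0043,0.0137,0],"angular": [0,0,0]},{"gripper": 205,"offset": [-0.0043,0.0137,0],"angular": [0,0,0]}])

```text
t: 4.8
eef_pos: [0.4769, -0.0564, 0.3]
tool_rot: [0.0, 0.482, 0.876, 0.0]
contact_force: [0.3, 1.6, 5.5]
gripper_width: 0.251
grasp_force: 20.0
```

```bash
python3 -c "
from h import *
state()"
```

```text
t 4.8 tool F [ 1.2   1.09 -5.51] pos in tool axes from p0 (mm) [-5.01 23.71  0.1 ] q [-0.53  0.17  0.59  2.04 -0.11  0.96  0.68]
```

Call:
drive_tool(deltas=[{"gripper": 205,"offset": [-0.0022,0.0043,0],"angular": [0,0,0]},{"gripper": 205,"offset": [-0.0048,0.0083,0],"angular": [0,0,0]},{"gripper": 205,"offset": [-0.0077,0.0121,0],"angular": [0,0,0]},{"gripper": 205,"offset": [-0.0077,0.0121,0],"angular": [0,0,0]},{"gripper": 205,"offset": [-0.0077,0.0121,0],"angular": [0,0,0]}])

```text
t: 5.3
eef_pos: [0.4911, -0.0564, 0.3]
tool_rot: [0.0, 0.482, 0.876, 0.0]
contact_force: [1.1, 3.8, 4.9]
gripper_width: 0.248
grasp_force: 20.0
```

```bash
python3 -c "
from h import *
state()"
```

```text
t 5.3 tool F [ 2.67  2.96 -4.88] pos in tool axes from p0 (mm) [-12.53  35.75   0.1 ] q [-0.52  0.2   0.59  2.01 -0.13  0.97  0.7 ]
```

Call:
drive_tool(deltas=[{"gripper": 205,"offset": [-0.0032,0.0043,0],"angular": [0,0,0]},{"gripper": 205,"offset": [-0.0068,0.0076,0],"angular": [0,0,0]},{"gripper": 205,"offset": [-0.0106,0.0105,0],"angular": [0,0,0]},{"gripper": 205,"offset": [-0.0106,0.0105,0],"angular": [0,0,0]},{"gripper": 205,"offset": [-0.0106,0.0105,0],"angular": [0,0,0]}])

```text
t: 5.8
eef_pos: [0.5057, -0.06, 0.3]
tool_rot: [0.0, 0.482, 0.876, 0.0]
contact_force: [2.2, 3.7, 5.2]
gripper_width: 0.248
grasp_force: 20.0
```

```bash
cat >> h.py <<'E'
def rt(th,c=(0,0)):
    o=bot.get_obs();f=rot(o).inv().apply(o["contact_force"]);a=np.radians(th);print("rad",round(f[0]*np.cos(a)+f[1]*np.sin(a),2),"tan",round(-f[0]*np.sin(a)+f[1]*np.cos(a),2));state()
E
python3 -c "
from h import *
rt(55)"
```

```text
rad 4.3 tan 0.63
t 5.8 tool F [ 1.95  3.88 -5.2 ] pos in tool axes from p0 (mm) [-23.46  46.13   0.12] q [-0.5   0.23  0.59  1.98 -0.15  0.98  0.72]
```

Call:
drive_tool(deltas=[{"gripper": 205,"offset": [-0.004,0.0026,0],"angular": [0,0,0]},{"gripper": 205,"offset": [-0.0083,0.0048,0],"angular": [0,0,0]},{"gripper": 205,"offset": [-0.0127,0.0066,0],"angular": [0,0,0]},{"gripper": 205,"offset": [-0.0127,0.0066,0],"angular": [0,0,0]},{"gripper": 205,"offset": [-0.0127,0.0066,0],"angular": [0,0,0]}])

```text
t: 6.3
eef_pos: [0.5181, -0.0673, 0.3]
tool_rot: [0.0, 0.482, 0.876, 0.0]
contact_force: [3.1, 4.1, 4.5]
gripper_width: 0.252
grasp_force: 20.0
```

```bash
python3 -c "
from h import *
rt(70)"
```

```text
rad 5.17 tan -0.09
t 6.3 tool F [ 1.85  4.83 -4.52] pos in tool axes from p0 (mm) [-36.21  52.68   0.13] q [-0.48  0.25  0.59  1.95 -0.17  0.98  0.75]
```

Call:
drive_tool(deltas=[{"gripper": 205,"offset": [-0.0046,0.0021,0],"angular": [0,0,0]},{"gripper": 205,"offset": [-0.0093,0.0035,0],"angular": [0,0,0]},{"gripper": 205,"offset": [-0.014,0.0041,0],"angular": [0,0,0]},{"gripper": 205,"offset": [-0.014,0.0041,0],"angular": [0,0,0]},{"gripper": 205,"offset": [-0.014,0.0041,0],"angular": [0,0,0]}])

```text
t: 6.8
eef_pos: [0.5287, -0.0774, 0.3]
tool_rot: [0.0, 0.482, 0.876, -0.0]
contact_force: [2.2, 1.4, 5.2]
gripper_width: 0.252
grasp_force: 20.0
```

```bash
python3 -c "
from h import *
rt(85)"
```

```text
rad 2.61 tan 0.27
t 6.8 tool F [-0.04  2.62 -5.22] pos in tool axes from p0 (mm) [-50.37  56.25   0.1 ] q [-0.46  0.28  0.59  1.93 -0.18  0.99  0.78]
```

Call:
drive_tool(deltas=[{"gripper": 205,"offset": [-0.0048,0.0002,0],"angular": [0,0,0]},{"gripper": 205,"offset": [-0.0096,0,0],"angular": [0,0,0]},{"gripper": 205,"offset": [-0.0143,-0.0006,0],"angular": [0,0,0]},{"gripper": 205,"offset": [-0.0143,-0.0006,0],"angular": [0,0,0]},{"gripper": 205,"offset": [-0.0143,-0.0006,0],"angular": [0,0,0]}])

```text
t: 7.3
eef_pos: [0.5357, -0.0898, 0.3]
tool_rot: [0.0, 0.482, 0.876, -0.0]
contact_force: [2.9, 0.4, 5.5]
gripper_width: 0.252
grasp_force: 20.0
```

```bash
python3 -c "
from h import *
rt(100)"
```

```text
rad 2.88 tan 0.73
t 7.3 tool F [-1.22  2.71 -5.45] pos in tool axes from p0 (mm) [-64.59  55.61   0.11] q [-0.43  0.29  0.59  1.91 -0.19  1.    0.81]
```

Call:
drive_tool(deltas=[{"gripper": 205,"offset": [-0.0048,-0.0008,0],"angular": [0,0,0]},{"gripper": 205,"offset": [-0.0095,-0.0022,0],"angular": [0,0,0]},{"gripper": 205,"offset": [-0.0139,-0.004,0],"angular": [0,0,0]},{"gripper": 205,"offset": [-0.0139,-0.004,0],"angular": [0,0,0]},{"gripper": 205,"offset": [-0.0139,-0.004,0],"angular": [0,0,0]}])

```text
t: 7.8
eef_pos: [0.5394, -0.1013, 0.2999]
tool_rot: [-0.001, 0.482, 0.876, 0.001]
contact_force: [-1.0, 6.0, 8.6]
gripper_width: 0.25
grasp_force: 20.4
```

```bash
python3 -c "
from h import *
rt(115)"
```

```text
rad -0.25 tan -6.16
t 7.8 tool F [ 5.69  2.37 -8.58] pos in tool axes from p0 (mm) [-7.645e+01  5.241e+01 -7.000e-02] q [-0.41  0.31  0.59  1.89 -0.2   1.    0.84]
```

Call:
drive_tool(deltas=[{"gripper": 205,"offset": [-0.0044,-0.0022,0],"angular": [0,0,0]},{"gripper": 205,"offset": [-0.0085,-0.0047,0],"angular": [0,0,0]},{"gripper": 205,"offset": [-0.0123,-0.0076,0],"angular": [0,0,0]},{"gripper": 205,"offset": [-0.0123,-0.0076,0],"angular": [0,0,0]},{"gripper": 205,"offset": [-0.0123,-0.0076,0],"angular": [0,0,0]}])

```text
t: 8.3
eef_pos: [0.54, -0.1154, 0.3]
tool_rot: [-0.001, 0.481, 0.877, 0.001]
contact_force: [0.8, 6.5, 7.8]
gripper_width: 0.25
grasp_force: 20.3
```

```bash
python3 -c "
from h import *
rt(130)"
```

```text
rad -0.04 tan -6.62
t 8.3 tool F [ 5.1   4.23 -7.82] pos in tool axes from p0 (mm) [-88.6   45.29  -0.1 ] q [-0.38  0.31  0.6   1.89 -0.21  1.01  0.87]
```

```bash
cat > fit.py <<'E'
from h import *
from scipy.optimize import least_squares
D=np.array([[0,0,-.4,.4],[-.73,10.09,.65,.94],[-5.01,23.71,1.2,1.09],[-12.53,35.75,2.67,2.96],[-23.46,46.13,1.95,3.88],[-36.21,52.68,1.85,4.83],[-50.37,56.25,-.04,2.62],[-64.59,55.61,-1.22,2.71],[-76.45,52.41,5.69,2.37],[-88.6,45.29,5.1,4.23]])
G=lambda C:D[:,:2]+D[:,2:]/6-C
if __name__=="__main__":
    for free in(0,1):
        f=lambda p:np.hypot(*G(p[:2]).T)-(p[2] if free else 55)
        s=least_squares(f,[-55,0,55]);print(s.x.round(2),s.fun.round(2));g=G(s.x[:2]);print(np.degrees(np.arctan2(g[:,1],g[:,0])).round(1))
E
python3 fit.py
```

```text
[-55.02   1.87  55.  ] [-0.01  0.04 -0.17  0.    0.08  0.05  0.02  0.07 -0.1  -0.06]
[ -1.9   8.8  23.7  38.7  54.6  69.7  85.2 100.2 111.9 126.6]
[-54.95   1.99  54.88] [ 0.04  0.07 -0.17 -0.01  0.05  0.02  0.    0.07 -0.07 -0.  ]
[ -2.    8.6  23.6  38.6  54.6  69.7  85.2 100.3 112.  126.7]
```

Run:
```python
from h import *
C=np.array([-55.02,1.87]);f=lambda b:C+55*np.array([np.cos(np.radians(b)),np.sin(np.radians(b))])
cur=np.array([-90.75,44.33])
for a in range(130,450,40):
    rows=[[float(x) for x in (f(a+8*(i+1))-cur).round(1)] for i in range(5)];print(a+40,rows);cur=cur+rows[-1]
```

```text
170 [[-5.1, -5.7], [-9.9, -11.7], [-13.7, -18.3], [-16.6, -25.5], [-18.4, -32.9]]
210 [[-0.8, -7.6], [-0.6, -15.3], [0.8, -22.9], [3.1, -30.2], [6.5, -37.1]]
250 [[4.3, -6.3], [9.4, -12.0], [15.3, -17.0], [21.8, -21.0], [28.8, -24.1]]
290 [[7.4, -2.2], [15.0, -3.2], [22.7, -3.2], [30.3, -2.2], [37.6, -0.0]]
330 [[7.1, 3.1], [13.6, 7.1], [19.4, 12.1], [24.6, 17.8], [28.9, 24.1]]
370 [[3.3, 6.9], [5.7, 14.2], [7.0, 21.8], [7.3, 29.5], [6.5, 37.1]]
410 [[-1.9, 7.4], [-4.7, 14.6], [-8.6, 21.2], [-13.3, 27.2], [-18.8, 32.6]]
450 [[-6.2, 4.5], [-13.0, 8.1], [-20.2, 10.7], [-27.7, 12.3], [-35.4, 12.8]]
```

Call:
drive_tool(deltas=[{"gripper": 205,"offset": [-0.0051,-0.0057,0],"angular": [0,0,0]},{"gripper": 205,"offset": [-0.0099,-0.0117,0],"angular": [0,0,0]},{"gripper": 205,"offset": [-0.0137,-0.0183,0],"angular": [0,0,0]},{"gripper": 205,"offset": [-0.0166,-0.0255,0],"angular": [0,0,0]},{"gripper": 205,"offset": [-0.0184,-0.0329,0],"angular": [0,0,0]}])

```text
t: 8.8
eef_pos: [0.5236, -0.149, 0.3001]
tool_rot: [0.001, 0.481, 0.877, 0.001]
contact_force: [8.7, 4.0, 0.7]
gripper_width: 0.251
grasp_force: 20.0
```

```bash
cat >> h.py <<'E'
def wheel():
    o=bot.get_obs();r=rot(o).inv();p=1e3*r.apply(o["eef_pos"]-[.4542,-.0649,.3001])[:2];f=r.apply(o["contact_force"])[:2]
    g=p+f/6-[-55.02,1.87];a=np.arctan2(g[1],g[0]);print("wheel deg",np.degrees(a).round(1)%360,"r",np.hypot(*g).round(2),"rad",(f@[np.cos(a),np.sin(a)]).round(2),"tan",(f@[-np.sin(a),np.cos(a)]).round(2),"hub mm",np.hypot(*f/6).round(2),"q",o["q"].round(2))
E
python3 -c "
from h import *
wheel()"
```

```text
wheel deg 166.2 r 54.95 rad 3.51 tan -8.85 hub mm 1.59 q [-0.33  0.3   0.61  1.91 -0.2   1.    0.93]
```

Call:
drive_tool(deltas=[{"gripper": 205,"offset": [-0.0008,-0.0076,0],"angular": [0,0,0]},{"gripper": 205,"offset": [-0.0006,-0.0153,0],"angular": [0,0,0]},{"gripper": 205,"offset": [0.0008,-0.0229,0],"angular": [0,0,0]},{"gripper": 205,"offset": [0.0031,-0.0302,0],"angular": [0,0,0]},{"gripper": 205,"offset": [0.0065,-0.0371,0],"angular": [0,0,0]}])

```text
t: 9.3
eef_pos: [0.4886, -0.165, 0.3001]
tool_rot: [0.002, 0.482, 0.876, 0.0]
contact_force: [10.5, 0.1, -0.6]
gripper_width: 0.247
grasp_force: 19.7
```

```bash
python3 -c "
from h import *
wheel()"
```

```text
wheel deg 207.1 r 54.83 rad 0.84 tan -10.48 hub mm 1.75 q [-0.33  0.24  0.63  1.97 -0.17  0.98  0.95]
```

Call:
drive_tool(deltas=[{"gripper": 205,"offset": [0.0043,-0.0063,0],"angular": [0,0,0]},{"gripper": 205,"offset": [0.0094,-0.012,0],"angular": [0,0,0]},{"gripper": 205,"offset": [0.0153,-0.017,0],"angular": [0,0,0]},{"gripper": 205,"offset": [0.0218,-0.021,0],"angular": [0,0,0]},{"gripper": 205,"offset": [0.0288,-0.0241,0],"angular": [0,0,0]}])

```text
t: 9.8
eef_pos: [0.4523, -0.1547, 0.3001]
tool_rot: [0.002, 0.482, 0.876, -0.0]
contact_force: [7.1, -5.0, -1.5]
gripper_width: 0.251
grasp_force: 19.7
```

```bash
python3 -c "
from h import *
wheel()"
```

```text
wheel deg 247.4 r 55.2 rad -0.0 tan -8.7 hub mm 1.45 q [-0.37  0.16  0.64  2.05 -0.12  0.96  0.9 ]
```

Call:
drive_tool(deltas=[{"gripper": 205,"offset": [0.0074,-0.0022,0],"angular": [0,0,0]},{"gripper": 205,"offset": [0.015,-0.0032,0],"angular": [0,0,0]},{"gripper": 205,"offset": [0.0227,-0.0032,0],"angular": [0,0,0]},{"gripper": 205,"offset": [0.0303,-0.0022,0],"angular": [0,0,0]},{"gripper": 205,"offset": [0.0376,0,0],"angular": [0,0,0]}])

```text
t: 10.3
eef_pos: [0.4314, -0.1242, 0.3]
tool_rot: [0.002, 0.483, 0.876, -0.001]
contact_force: [4.9, -9.3, 1.7]
gripper_width: 0.25
grasp_force: 19.9
```

```bash
python3 -c "
from h import *
wheel()"
```

```text
wheel deg 286.1 r 55.07 rad -2.17 tan -10.32 hub mm 1.76 q [-0.43  0.1   0.62  2.11 -0.07  0.95  0.79]
```

Call:
drive_tool(deltas=[{"gripper": 205,"offset": [0.0071,0.0031,0],"angular": [0,0,0]},{"gripper": 205,"offset": [0.0136,0.0071,0],"angular": [0,0,0]},{"gripper": 205,"offset": [0.0194,0.0121,0],"angular": [0,0,0]},{"gripper": 205,"offset": [0.0246,0.0178,0],"angular": [0,0,0]},{"gripper": 205,"offset": [0.0289,0.0241,0],"angular": [0,0,0]}])

```text
t: 10.8
eef_pos: [0.4349, -0.0875, 0.2999]
tool_rot: [-0.0, 0.483, 0.875, -0.002]
contact_force: [-2.4, -8.8, 10.1]
gripper_width: 0.249
grasp_force: 20.8
```

```bash
python3 -c "
from h import *
wheel()"
```

```text
wheel deg 325.2 r 54.96 rad -1.23 tan -9.05 hub mm 1.52 q [-0.48  0.09  0.58  2.12 -0.06  0.95  0.69]
```

Call:
drive_tool(deltas=[{"gripper": 205,"offset": [0.0033,0.0069,0],"angular": [0,0,0]},{"gripper": 205,"offset": [0.0057,0.0142,0],"angular": [0,0,0]},{"gripper": 205,"offset": [0.007,0.0218,0],"angular": [0,0,0]},{"gripper": 205,"offset": [0.0073,0.0295,0],"angular": [0,0,0]},{"gripper": 205,"offset": [0.0065,0.0371,0],"angular": [0,0,0]}])

```text
t: 11.3
eef_pos: [0.4617, -0.0609, 0.2998]
tool_rot: [-0.002, 0.483, 0.876, -0.002]
contact_force: [-9.0, -3.4, 17.1]
gripper_width: 0.251
grasp_force: 21.5
```

```bash
python3 -c "
from h import *
wheel()"
```

```text
wheel deg 5.2 r 54.95 rad 1.07 tan -9.68 hub mm 1.62 q [-0.51  0.14  0.56  2.07 -0.09  0.96  0.66]
```

Call:
drive_tool(deltas=[{"gripper": 205,"offset": [-0.0019,0.0074,-0.0001],"angular": [0,0,0]},{"gripper": 205,"offset": [-0.0047,0.0146,-0.0002],"angular": [0,0,0]},{"gripper": 205,"offset": [-0.0086,0.0212,-0.0002],"angular": [0,0,0]},{"gripper": 205,"offset": [-0.0133,0.0272,-0.0002],"angular": [0,0,0]},{"gripper": 205,"offset": [-0.0188,0.0326,-0.0002],"angular": [0,0,0]}])

```text
t: 11.8
eef_pos: [0.4993, -0.0574, 0.2998]
tool_rot: [-0.003, 0.482, 0.876, -0.001]
contact_force: [-8.9, 3.3, 15.9]
gripper_width: 0.25
grasp_force: 21.2
```

```bash
python3 -c "
from h import *
wheel()"
```

```text
wheel deg 45.6 r 55.04 rad 1.22 tan -9.54 hub mm 1.6 q [-0.49  0.21  0.56  1.99 -0.14  0.98  0.7 ]
```

Call:
drive_tool(deltas=[{"gripper": 205,"offset": [-0.0062,0.0045,0],"angular": [0,0,0]},{"gripper": 205,"offset": [-0.013,0.0081,0],"angular": [0,0,0]},{"gripper": 205,"offset": [-0.0202,0.0107,0],"angular": [0,0,0]},{"gripper": 205,"offset": [-0.0277,0.0123,0],"angular": [0,0,0]},{"gripper": 205,"offset": [-0.0354,0.0128,0],"angular": [0,0,0]}])

```text
t: 12.3
eef_pos: [0.5301, -0.0786, 0.2999]
tool_rot: [-0.003, 0.481, 0.877, 0.001]
contact_force: [-4.9, 8.7, 10.6]
gripper_width: 0.25
grasp_force: 20.8
```

Call:
drive_tool(deltas=[{"gripper": 205,"offset": [0,0,0],"angular": [0,0,0]},{"gripper": 205,"offset": [0,0,0],"angular": [0,0,0]}])

```text
t: 12.5
eef_pos: [0.5305, -0.0793, 0.2999]
tool_rot: [-0.002, 0.482, 0.876, 0.0]
contact_force: [-2.6, 6.2, 9.2]
gripper_width: 0.247
grasp_force: 20.6
```

```bash
python3 -c "
from h import *
wheel();state()"
```

```text
wheel deg 86.8 r 55.05 rad 1.43 tan -6.58 hub mm 1.12 q [-0.43  0.28  0.56  1.92 -0.18  1.    0.78]
t 12.5 tool F [ 6.65  1.06 -9.16] pos in tool axes from p0 (mm) [-53.04  56.66  -0.1 ] q [-0.43  0.28  0.56  1.92 -0.18  1.    0.78]
```

Call:
drive_tool(deltas=[{"gripper": 205,"offset": [-0.0048,-0.0002,0],"angular": [0,0,0]},{"gripper": 205,"offset": [-0.0096,-0.0008,0],"angular": [0,0,0]},{"gripper": 205,"offset": [-0.0142,-0.0019,0],"angular": [0,0,0]},{"gripper": 205,"offset": [-0.0179,-0.003,0],"angular": [0,0,0]},{"gripper": 205,"offset": [-0.0179,-0.003,0],"angular": [0,0,0]}])

```text
t: 13.0
eef_pos: [0.5379, -0.0953, 0.3]
tool_rot: [-0.002, 0.481, 0.876, 0.001]
contact_force: [-0.9, 8.7, 8.4]
gripper_width: 0.253
grasp_force: 20.5
```

Call:
drive_tool(deltas=[{"gripper": 205,"offset": [0,0,0],"angular": [0,0,0]},{"gripper": 205,"offset": [0,0,0],"angular": [0,0,0]}])

```text
t: 13.2
eef_pos: [0.5379, -0.0951, 0.2999]
tool_rot: [-0.002, 0.481, 0.877, 0.001]
contact_force: [-0.5, 7.8, 8.5]
gripper_width: 0.248
grasp_force: 20.5
```

```bash
python3 -c "
from h import *
wheel();state()"
```

```text
wheel deg 105.0 r 55.03 rad 1.91 tan -7.65 hub mm 1.31 q [-0.4   0.3   0.56  1.9  -0.19  1.    0.82]
t 13.2 tool F [ 6.9   3.83 -8.45] pos in tool axes from p0 (mm) [-70.42  54.38  -0.13] q [-0.4   0.3   0.56  1.9  -0.19  1.    0.82]
```

Call:
drive_tool(deltas=[{"gripper": 205,"offset": [0.0015,0.0004,0],"angular": [0,0,0]},{"gripper": 205,"offset": [0.003,0.0005,0],"angular": [0,0,0]},{"gripper": 205,"offset": [0.003,0.0005,0],"angular": [0,0,0]}])

```text
t: 13.5
eef_pos: [0.5372, -0.094, 0.3]
tool_rot: [-0.0, 0.482, 0.876, 0.0]
contact_force: [2.0, 3.8, 3.5]
gripper_width: 0.252
grasp_force: 20.2
```

```bash
python3 -c "
from h import *
wheel()"
```

```text
wheel deg 104.4 r 54.93 rad 3.08 tan -3.01 hub mm 0.72 q [-0.4   0.29  0.56  1.9  -0.19  1.    0.81]
```

Call:
drive_tool(deltas=[{"gripper": 180,"offset": [0,0,0],"angular": [0,0,0]},{"gripper": 120,"offset": [0,0,0],"angular": [0,0,0]},{"gripper": 60,"offset": [0,0,0],"angular": [0,0,0]},{"gripper": 60,"offset": [0,0,0],"angular": [0,0,0]},{"gripper": 60,"offset": [0,0,0],"angular": [0,0,0]}])

```text
t: 14.0
eef_pos: [0.5371, -0.095, 0.2998]
tool_rot: [-0.0, 0.482, 0.876, -0.0]
contact_force: [-0.7, -0.2, -0.7]
gripper_width: 0.762
grasp_force: 0.0
```

Call:
drive_tool(deltas=[{"gripper": 60,"offset": [0,0,-0.03],"angular": [0,0,0]},{"gripper": 60,"offset": [0,0,-0.07],"angular": [0,0,0]},{"gripper": 60,"offset": [0,0,-0.1],"angular": [0,0,0]},{"gripper": 60,"offset": [0,0,-0.1],"angular": [0,0,0]},{"gripper": 60,"offset": [0,0,-0.1],"angular": [0,0,0]}])

```text
t: 14.5
eef_pos: [0.5374, -0.0948, 0.4004]
tool_rot: [0.0, 0.482, 0.876, 0.0]
contact_force: [-0.6, -0.8, -0.8]
gripper_width: 0.769
grasp_force: 0.0
```

Run:
```python
from h import *
o=bot.get_obs();print(o["eef_pos"],o["tool_rot"],o["contact_force"],o["gripper_width"])
im=np.array(optics.read_camera("top"));cv2.imwrite("pics/top1.png",im)
m=optics.camera_model("top")
print([(c,onz(m,*c,.104)) for s,c in blobs(yellow(im)) if 215<c[0]<245 and 200<c[1]<230])
m=optics.camera_model("wrist");im=np.array(optics.read_camera("wrist"));cv2.imwrite("pics/w3.png",im);np.save("w3.npy",m["cam_to_world"])
c=max(cv2.findContours(red(im),0,2)[0],key=cv2.contourArea);e=cv2.fitEllipse(cv2.convexHull(c));print(e,onz(m,*e[0],.214))
```

```text
[ 0.53744689 -0.09478799  0.40037858] [3.63708346e-04 4.82154039e-01 8.76086300e-01 3.79718088e-04] [-0.55805233 -0.79615257 -0.78291275] 0.768802444384534
[(array([230.32258065, 215.90322581]), array([0.47781954, 0.09884351, 0.104     ]))]
((178.33334350585938, 186.37403869628906), (96.1107177734375, 151.6157684326172), 114.308349609375) [ 0.48467146 -0.12567452  0.214     ]
```

View pics/w3.png

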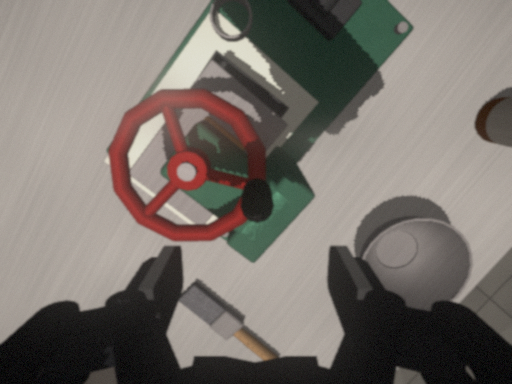

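Wheel and grip are where expected: hub at (187,172), grip at (257,200). Next is the lever, still at the front with its ball at (.478,.099).

```bash
python3 -c "
from h import *
goto([.436,.104,.36],np.radians(82));goto([.436,.104,.17])"
```

```text
pos [ 0.5368 -0.0946  0.3989] t 14.6 q7 [-0.44  1.78  1.21  0.75]
offset [0.2217 0.0211 0.0391] F [-1.18  0.44 -1.04]
angular [-0.0014 -0.0024 -1.1033]
pos [ 0.5368 -0.0946  0.3989] t 14.6 q7 [-0.44  1.78  1.21  0.75]
offset [0.2214 0.0215 0.2291] F [-1.18  0.44 -1.04]
```

Call:
drive_tool(deltas=[{"gripper": 255,"offset": [0.044,0.004,0],"angular": [0,0,-0.18]},{"gripper": 255,"offset": [0.088,0.008,0],"angular": [0,0,-0.36]},{"gripper": 255,"offset": [0.132,0.012,0],"angular": [0,0,-0.54]},{"gripper": 255,"offset": [0.176,0.016,0.01],"angular": [0,0,-0.72]},{"gripper": 255,"offset": [0.2217,0.0211,0.03],"angular": [0,0,-0.9]}])

```text
t: 15.1
eef_pos: [0.4358, 0.105, 0.3699]
tool_rot: [0.0, 0.146, 0.989, 0.0]
contact_force: [0.7, 0.9, -0.1]
gripper_width: 0.0
grasp_force: 0.0
```

Call:
drive_tool(deltas=[{"gripper": 255,"offset": [0,0,0],"angular": [0,0,-0.1]},{"gripper": 255,"offset": [0,0,0],"angular": [0,0,-0.203]},{"gripper": 255,"offset": [0,0,0],"angular": [0,0,-0.203]},{"gripper": 255,"offset": [0,0,0],"angular": [0,0,-0.203]},{"gripper": 255,"offset": [0,0,0],"angular": [0,0,-0.203]}])

```text
t: 15.6
eef_pos: [0.4367, 0.1034, 0.3698]
tool_rot: [-0.0, 0.071, 0.997, -0.0]
contact_force: [0.7, 0.6, 0.1]
gripper_width: -0.002
grasp_force: 0.0
```

Run:
```python
from h import *
goto([.436,.104,.17],np.radians(82))
m=optics.camera_model("wrist");im=np.array(optics.read_camera("wrist"));cv2.imwrite("pics/w4.png",im)
h=hsv(im);k=cv2.inRange(h,(15,130,80),(34,255,255))
print([(s,c,onz(m,*c,.104)) for s,c in blobs(k) if s[4]>60],proj(m,[.478,.099,.104]))
```

```text
pos [0.4367 0.1034 0.3698] t 15.6 q7 [-0.71  2.    1.12  1.07]
offset [0.0006 0.0006 0.1998] F [0.68 0.63 0.08]
angular [-0.0006 -0.0008 -0.0033]
[(array([245, 196,  24,  24, 456], dtype=int32), array([256.28070175, 207.40789474]), array([0.47800483, 0.09693424, 0.104     ])), (array([ 25, 229,  54,  10, 194], dtype=int32), array([ 50.45876289, 231.55154639]), array([ 0.47388152, -0.12527725,  0.104     ]))] (np.float64(258.23279019366345), np.float64(207.13960974764126))
```

View pics/w4.png

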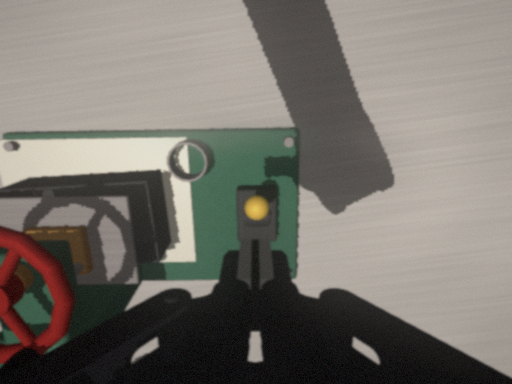

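The ball at (256,207) matches its predicted position and lines up with the closed fingers. I'll descend in front of it.

Call:
drive_tool(deltas=[{"gripper": 255,"offset": [0,0,0.04],"angular": [0,0,0]},{"gripper": 255,"offset": [0,0,0.08],"angular": [0,0,0]},{"gripper": 255,"offset": [0,0,0.12],"angular": [0,0,0]},{"gripper": 255,"offset": [0,0,0.16],"angular": [0,0,0]},{"gripper": 255,"offset": [0,0,0.19],"angular": [0,0,0]}])

```text
t: 16.15
eef_pos: [0.4361, 0.1033, 0.1781]
tool_rot: [-0.001, 0.071, 0.998, -0.0]
contact_force: [0.0, 0.7, -0.1]
gripper_width: -0.0
grasp_force: 0.0
```

Call:
drive_tool(deltas=[{"gripper": 255,"offset": [0,0,0.01],"angular": [0,0,0]},{"gripper": 255,"offset": [0,0,0.01],"angular": [0,0,0]},{"gripper": 255,"offset": [0,0,0.01],"angular": [0,0,0]}])

```text
t: 16.45
eef_pos: [0.4376, 0.1039, 0.1712]
tool_rot: [0.001, 0.07, 0.998, 0.0]
contact_force: [0.5, -0.6, 0.8]
gripper_width: -0.003
grasp_force: 0.0
```

```bash
python3 -c "
from h import *
goto([.526,.0913,.17],np.radians(82))"
```

```text
pos [0.4376 0.1039 0.1712] t 16.45 q7 [-0.64  2.21  0.64  1.22]
offset [-0.0893 -0.0001  0.0014] F [ 0.54 -0.6   0.83]
angular [ 0.0011  0.0018 -0.0012]
```

Call:
drive_tool(deltas=[{"gripper": 255,"offset": [-0.012,0,0],"angular": [0,0,0]},{"gripper": 255,"offset": [-0.022,0,0],"angular": [0,0,0]},{"gripper": 255,"offset": [-0.032,0,0],"angular": [0,0,0]},{"gripper": 255,"offset": [-0.042,0,0],"angular": [0,0,0]},{"gripper": 255,"offset": [-0.052,0,0],"angular": [0,0,0]}])

```text
t: 16.95
eef_pos: [0.4893, 0.0963, 0.1704]
tool_rot: [0.0, 0.07, 0.998, 0.0]
contact_force: [-0.6, 0.7, 0.5]
gripper_width: 0.001
grasp_force: 0.6
```

Call:
drive_tool(deltas=[{"gripper": 255,"offset": [-0.008,0,0],"angular": [0,0,0]},{"gripper": 255,"offset": [-0.016,0,0],"angular": [0,0,0]},{"gripper": 255,"offset": [-0.023,0,0],"angular": [0,0,0]},{"gripper": 255,"offset": [-0.029,0,0],"angular": [0,0,0]},{"gripper": 255,"offset": [-0.034,0,0],"angular": [0,0,0]}])

```text
t: 17.45
eef_pos: [0.5205, 0.0918, 0.1696]
tool_rot: [-0.002, 0.07, 0.998, -0.0]
contact_force: [-15.6, 2.1, 11.0]
gripper_width: -0.002
grasp_force: 7.2
```

Call:
drive_tool(deltas=[{"gripper": 255,"offset": [-0.002,0,0],"angular": [0,0,0]},{"gripper": 255,"offset": [-0.003,0,0],"angular": [0,0,0]},{"gripper": 255,"offset": [-0.003,0,0],"angular": [0,0,0]}])

```text
t: 17.75
eef_pos: [0.5208, 0.0919, 0.1693]
tool_rot: [-0.005, 0.069, 0.998, -0.0]
contact_force: [-13.9, 0.8, 9.1]
gripper_width: 0.002
grasp_force: 7.0
```

Run:
```python
from h import *
goto([.526,.0913,.17],np.radians(82))
im=np.array(optics.read_camera("scene"));m=optics.camera_model("scene")
print([(c,onz(m,*c,.104)) for s,c in blobs(yellow(im)) if 240<c[0]<295 and 170<c[1]<220])
print("expect full",proj(m,[.485+.0333+.0285,-.110-.0047+.203,.1035]))
```

```text
pos [0.5208 0.0919 0.1693] t 17.75 q7 [-0.54  2.03  0.72  1.33]
offset [-0.0052  0.0001 -0.0007] F [-13.89   0.83   9.09]
angular [-0.0015 -0.0127  0.001 ]
[]
expect full (np.float64(270.85340887695645), np.float64(201.00594143769322))
```

Call:
drive_tool(deltas=[{"gripper": 255,"offset": [0.01,0,0],"angular": [0,0,0]},{"gripper": 255,"offset": [0.03,0,0],"angular": [0,0,0]},{"gripper": 255,"offset": [0.06,0,0],"angular": [0,0,0]},{"gripper": 255,"offset": [0.08,0,-0.02],"angular": [0,0,0]},{"gripper": 255,"offset": [0.08,0,-0.07],"angular": [0,0,0]}])

```text
t: 18.3
eef_pos: [0.441, 0.1021, 0.2376]
tool_rot: [-0.004, 0.069, 0.998, -0.002]
contact_force: [1.2, 1.6, 0.2]
gripper_width: -0.0
grasp_force: 0.0
```

Call:
drive_tool(deltas=[{"gripper": 255,"offset": [0,0,-0.05],"angular": [0,0,0]},{"gripper": 255,"offset": [0,0,-0.1],"angular": [0,0,0]},{"gripper": 255,"offset": [0,0,-0.13],"angular": [0,0,0]},{"gripper": 255,"offset": [0,0,-0.13],"angular": [0,0,0]},{"gripper": 255,"offset": [0,0,-0.13],"angular": [0,0,0]}])

```text
t: 18.8
eef_pos: [0.4458, 0.1025, 0.3706]
tool_rot: [0.001, 0.07, 0.998, 0.001]
contact_force: [-0.1, 0.2, -0.2]
gripper_width: -0.002
grasp_force: 0.0
```

Run:
```python
from h import *
print(bot.get_obs()["eef_pos"],bot.get_obs()["contact_force"])
M={};I={}
for n in("scene","top"):
    im=np.array(optics.read_camera(n));cv2.imwrite(f"pics/{n}9.png",im);I[n]=im;M[n]=optics.camera_model(n)
cs=[c for s,c in blobs(yellow(I["scene"])) if 245<c[0]<295 and 180<c[1]<225];ct=[c for s,c in blobs(yellow(I["top"])) if 215<c[0]<245 and 190<c[1]<230]
print(cs,ct,[onz(M["scene"],*c,.1035) for c in cs],[onz(M["top"],*c,.1035) for c in ct])
h=np.array([.485,-.11]);R2=lambda a:np.array([[np.cos(a),-np.sin(a)],[np.sin(a),np.cos(a)]])
for c in ct: print("stand xy",R2(np.radians(8))@(onz(M["top"],*c,.1035)[:2]-h))
print(proj(M["scene"],[.5465,.0883,.1035]),proj(M["top"],[.5465,.0883,.1035]))
a=cv2.resize(I["scene"][150:245,170:295],None,fx=3.2,fy=3.2,interpolation=2);b=cv2.resize(I["top"][175:270,205:330],None,fx=3.2,fy=3.2,interpolation=2);cv2.imwrite("pics/end.png",np.hstack([a,b]))
```

```text
[0.44582571 0.1025035  0.37060365] [-0.06866013  0.17903368 -0.15162829]
[array([271.5       , 199.29166667])] [] [array([0.53815679, 0.09374104, 0.1035    ])] []
(np.float64(270.8255577092091), np.float64(200.95584132673525)) (np.float64(233.29529788964928), np.float64(198.77001046637386))
```

View pics/end.png

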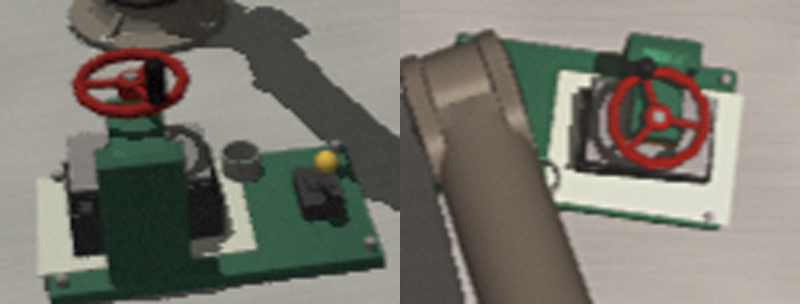

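The scene view shows the yellow ball over at the rear, at (271,199), against (271,201) expected for fully over. The wheel stands straight and nothing touches the robot, so I'm handing in.

```bash
python3 -c "
from station import bot
print(bot.hand_in())"
```

```text
the job is handed in; nothing more can be done
None
```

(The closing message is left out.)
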